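# Load the slide carrier onto the staining rails over its drip tray

## Task

Get the staining rack ready: first slide the white drip tray in under the two narrow steel rails until it is up against the grey foot of the loading shelf, centred on the rails and in line with them. Then slide the blue slide carrier off the shelf onto the rails without letting it tip or drop, so that it lies centred and square across them, resting on the rails alone: clear of the shelf and not sticking out past the rails' tips. Leave everything else where it stands.

Things in the scene. Friction and masses are not known exactly. Their poses are not given: they have to be found in the camera images.
- rack: Staining rack, fixed to the bench; mm in its frame. Origin on the bench under the loading shelf's inner edge, midway between the rails; z up. Aluminium shelf: x -100 to 100, y 0 to 210, flat top at z 60, 10 thick, no fences. Grey foot below its inner edge: upright wall with its face at y = 0, 180 wide (rail brackets 4 proud of it above z 23, higher than the tray).
- rail_tips (a point): Point midway between the tips of the two rails, at their top: rack x 0, y -185, z 60 mm; axes as the rack's. The steel rails run from the shelf's edge (rack y = 0) to here without legs, each 8 mm wide, centred at x -18 and +18 mm, tops flush with the shelf at z 60, undersides 48 mm above the bench.
- carrier: Blue slide carrier, a flat plate with four glass slides fixed in it: 90 (x) by 130 (y) by 14 mm high, 0.13 to 0.25 kg, origin at the centre of its underside. Starts flat on the loading shelf, a little turned and off centre. On the rails its long side (y) runs along them, either way round; its origin then lies at rack x 0, z 60 mm, y between -120 and -65 mm.
- tray: White open drip tray, 110 (x) by 200 (y) mm, 22 mm high, walls 5 mm, 0.25 to 0.5 kg, loose on the bench, origin at the centre of its underside. Starts out past the rails' tips on the rack's -y side, a little turned and off centre. Against the foot its origin is at rack x 0, y -100 mm, long side along the rails; it then reaches 15 mm past the tips.
- stain_blue: Bystander: dark blue dropper bottle, 34 mm across, 82 mm tall, origin at the centre of its underside.
- stain_red: Bystander: dark red dropper bottle, 34 mm across, 80 mm tall, origin at the centre of its underside.
- slide_box: Bystander: closed brown wooden slide box, 74 x 98 x 41 mm, to the left, origin at the centre of its underside.
- timer: Bystander: white bench timer, 66 x 64 x 19 mm, to the right, origin at the centre of its underside.
Mind the look-alikes: they are no part of the job. What is shaped like the tray but brown is not meant.

How it is judged:
On the way, in this order (a step that is already met when the one before it is completed fails the run):
1. the drip tray is home under the rails (before the carrier is on them) (x of tray in the frame of rack between -0.015 and 0.015 m and y of tray in the frame of rack above -0.115 m and angle between the y axis of tray and the y axis of rack, either way round below 0.12 rad and angle between tray's own z axis and vertical below 0.05 rad and z of tray in the frame of rack below 0.005 m), for 0.2 s.
2. the carrier rests square and level on the rails alone (x of carrier in the frame of rack between -0.012 and 0.012 m and y of carrier in the frame of rack between -0.122 and -0.063 m and angle between the y axis of carrier and the y axis of rack, either way round below 0.12 rad and z of carrier in the frame of rack between 0.056 and 0.064 m and angle between carrier's own z axis and vertical below 0.05 rad), for 0.2 s.
At the end, for the whole second after the job is handed in: Tray flat under the rails, within 15 mm of their centre line and of the shelf's foot, in line within 0.12 rad. Carrier level on the rails, centred within 12 mm, square within 0.12 rad, clear of the shelf and not past the tips (2 mm allowed). Both at rest; nothing else moved (all of step 1 and all of step 2 and linear speed of each of carrier, tray below 0.01 m/s); the robot touches nothing.
It fails at once if the carrier tips or drops off its support (angle between carrier's own z axis and vertical above 0.3 rad or z of carrier in the frame of rack below 0.045 m).
It fails at once if another thing is moved more than 30 mm or knocked over (distance of any of stain_blue, stain_red, slide_box, timer from where it was at the start of the episode above 0.03 m or angle between any of stain_blue, stain_red, slide_box, timer's own z axis and vertical above 0.5 rad).
It also fails if it takes over 72 s, if anything falls off the work surface, if the arm or the gripper's body presses on something with over 40 N, if the wrist force passes 120 N, or if a joint passes its speed limit or range.

## Robot

A 6-joint arm with a two-finger parallel gripper is mounted at the origin on the work surface; the furniture and walls round the work are solid. World frame = base frame: x ahead of the robot, y to its left, z up, the work surface at z = 0. Lengths are in m, angles in rad, forces in N, time in s.
With the tool pointing down it reaches from about 0.375 to 0.975 m from the base axis. Payload 3.8 kg.
Tool frame: the origin (TCP) lies midway between the tips of the shut fingers; the grasp point (between the pads) lies 19 mm behind it; z points along the fingers, y is the line along which they close (so a half turn about z gives the same grasp; the last joint's range is limited). The gripper opens to 85 mm and grips with 20 to 120 N. Pads are 22 mm wide; open, the fingers measure 114 mm over their backs; the gripper's body (76 mm by 85 mm) begins 54 mm behind the grasp point. The pads swing forward as they close: fully open they stand 13 mm farther back than shut.
Start: joints at [-1.278, 0.264, 1.604, -0, 1.274, -0.037], TCP at [0.219, -0.639, 0.231] pointing down, gripper open.
Joint ranges: [-2.63, 2.63], [-0.94, 2.18], [0.31, 2.57], [-1.31, 4.45], [0, 2.66], [-2.55, 2.55]. Speed limits (rad/s): [2.57, 2.57, 3.14, 3.14, 3.14, 3.14].

## Interface

Orientations are given as a rotation vector (axis times angle).
In Python, from workcell import bot, read_camera, camera_info, ticket gives the robot as it stands.
- The arm moves only by the tool servo_tool, never from a script. Its argument "targets" is a list of rows, each an object of numbers: "hand": the closure, from -1 (fully open) to 1 (shut); "x", "y", "z": the shift along the tool's x, y, z as a fraction of full scale; "roll": the turn about the tool's z as a fraction of full scale. In form: [{"hand": .., "x": .., "y": .., "z": .., "roll": ..}, ...]. A call has 1 to 10 rows; each row is the pose to reach, as a shift and turn from the pose commanded when the call began, along the tool's axes at that moment, turning the shorter way round; what a row does not reach only later rows make up. Full scale, the value 1, is 50 cm for a shift and 180 degrees for a turn. A row lasts 1/12 s, in which the tool goes at most 41.7 mm and 7.16 degrees, less where a joint would pass 70% of its speed; a pose out of reach is approached as far as the arm can. A call with a number of a shift or a turn outside -1 to 1 is refused whole. A call with a gripper value outside its range is refused whole. The fingers move at their own pace and stop on an object; "grip_force" is the grip in N (left out, the last holds). Time passes only in rows, so rows that repeat a pose let the fingers close. It gives the time, the measured TCP pose, the force, the opening and the grip force at its end, in the units of the state.
- bot.read_state(): the state, without advancing time (a new reading comes with each control period).
- read_camera(name): name is "side" or "top"; returns the picture (480x640x3 uint8, red, green, blue); there is no depth.
- camera_info(name): a dict with "fx", "fy", "cx", "cy" (pixels), "eye" and "orientation" of the camera in the world. Camera axes: x right, y down, z forward; pixel columns grow to the right and rows downward; lengths in m; the calibration is good to about 2 mm. A picture is of the moment at which its call begins. camera_info takes no time and is no camera call.
- ticket.finish_job(): hands the job in; it is judged then, once.
The state is a dict: "time": time; "q": joint angles; "joint_vel": joint speeds; "joint_torque": joint torques, N m; "tool_pos": TCP position; "tcp_rot": TCP orientation; "wrist_force": force on the tool from outside, world axes, zero at the start; "torque": the same for the moment, N m; "width": opening from 0.0 (shut) to 1.0 (fully open); "grip_force": force on a finger pad.
Only numpy, scipy, OpenCV 4.12 (cv2) and the standard library are available. Lean on these libraries where they do the work, as an engineer would, in place of code of your own. Each camera call takes 0.05 s, during which the arm holds its last target. There are 200 camera calls.

## Working session

There is one attempt and no reset: what is moved stays moved. The work goes in short steps, Python scripts to look and compute and a tool call to move; the robot and the scene stay as the last step left them, time stands still between calls to the robot, and variables do not carry over. Pictures are saved under pics/ and viewed, at most 10 in all, crops included, and the job is handed in when it is done.

Besides the shell and the picture viewer there is one more tool, called by a JSON object that holds its "api" and its "payload", one argument or row to a line. servo_tool: Moves the arm, as the interface text tells. Its arguments: {"type":"object","properties":{"targets":{"type":"array"},"grip_force":{"type":"number"}},"required":["targets"]}

```bash
mkdir -p pics
python3 - <<'E'
from workcell import bot, read_camera, camera_info
import cv2
for n in("top","side"):
    im=read_camera(n); cv2.imwrite(f"pics/{n}0.png",im[:,:,::-1]); print(n,camera_info(n))
s=bot.read_state(); print(s)
E
```

```text
top {'fx': 579.9729800979134, 'fy': 579.9729800979134, 'cx': 317.3527652981213, 'cy': 234.52536008261364, 'eye': array([ 0.16644569, -0.00436868,  1.76204221]), 'orientation': array([-2.14061811,  2.15079187, -0.1852704 ])}
side {'fx': 476.19399322400557, 'fy': 476.19399322400557, 'cx': 317.1479410444285, 'cy': 233.45046475156678, 'eye': array([-0.22545663,  1.01772751,  0.77217627]), 'orientation': array([-0.74803757,  2.39009027, -1.38744964])}
{'time': 0.1, 'q': array([-1.27787835e+00,  2.64698611e-01,  1.60529023e+00,  8.08798894e-06,
        1.27371467e+00, -3.68674347e-02]), 'joint_vel': array([ 0.00166103, -0.00225718, -0.0029238 , -0.00035714,  0.00084515,
       -0.0013814 ]), 'joint_torque': array([ 7.47930480e-04, -5.16706395e+01, -3.68587911e+01,  4.53725318e-05,
        6.33823147e-03, -7.17179455e-05]), 'tool_pos': array([ 0.21841379, -0.63795559,  0.23004402]), 'tcp_rot': array([-3.09691443e+00, -5.15333913e-01,  4.11019693e-04]), 'wrist_force': array([ 0.20308847, -0.55811195, -0.34784415]), 'torque': array([-0.02049981,  0.05553462,  0.01897428]), 'grip_force': 0.0, 'width': 0.9994687044573703}
```

View pics/top0.png

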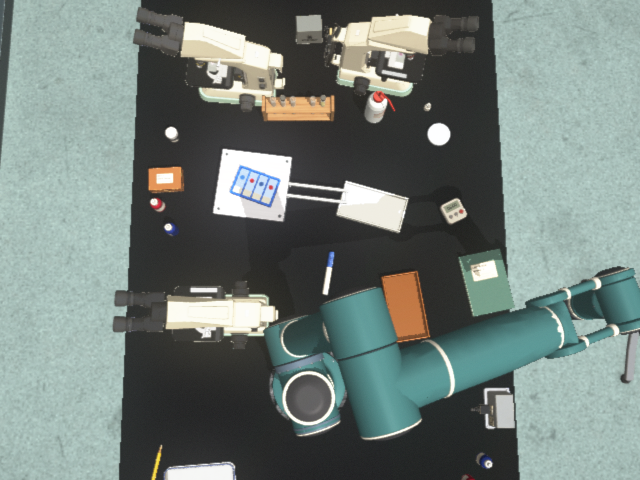

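View pics/side0.png

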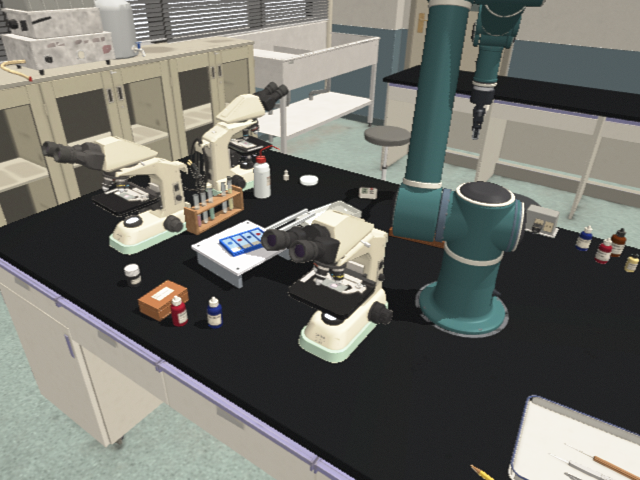

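Top view: white tray at (372,206), past the rail tips at (343,193). The brown tray at (405,306) is the look-alike, and the white pan at (200,475) is far off and bigger. The white tray at (372,206) fits by colour, size and place. Shelf is at (253,185) and carrier at (255,186). Next I measure these and confirm in a crop.

```bash
cat > h.py <<'E'
import numpy as np,cv2
from scipy.spatial.transform import Rotation as R
from workcell import bot, read_camera, camera_info
def ray(uv,z,n="top"):
    c=camera_info(n); uv=np.atleast_2d(uv).astype(float)
    d=np.c_[(uv[:,0]-c['cx'])/c['fx'],(uv[:,1]-c['cy'])/c['fy'],np.ones(len(uv))]
    d=R.from_rotvec(c['orientation']).apply(d); e=c['eye']
    return (e+d*((z-e[2])/d[:,2])[:,None])[:,:2]
def proj(p,n="top"):
    c=camera_info(n); q=R.from_rotvec(c['orientation']).inv().apply(np.atleast_2d(p)-c['eye'])
    return np.c_[c['fx']*q[:,0]/q[:,2]+c['cx'],c['fy']*q[:,1]/q[:,2]+c['cy']]
def rect(mask,z,pick):
    cs,_=cv2.findContours(mask.astype(np.uint8),cv2.RETR_EXTERNAL,cv2.CHAIN_APPROX_NONE)
    c=min((c for c in cs if cv2.contourArea(c)>300),key=lambda c:np.hypot(*(c.reshape(-1,2).mean(0)-pick)))
    w=ray(c.reshape(-1,2),z)
    r=cv2.minAreaRect((w*1000).astype(np.float32)); b=cv2.boxPoints(r)
    e=max((b[1]-b[0],b[2]-b[1]),key=np.linalg.norm)
    return np.array(r[0])/1000,sorted(r[1]),np.arctan2(e[1],e[0])
E
python3 - <<'E'
from h import *
im=read_camera("top")
cv2.imwrite("pics/c1.png",cv2.resize(im[140:240,200:466,::-1],None,fx=3,fy=3,interpolation=cv2.INTER_CUBIC))
h=cv2.cvtColor(im,cv2.COLOR_RGB2HSV).astype(int); g=(h[:,:,2]>110)
g=cv2.morphologyEx(g.astype(np.uint8),cv2.MORPH_OPEN,np.ones((7,7)))
print("shelf",rect(g,.06,(253,185))); print("tray",rect(g,.022,(372,206)))
b=(h[:,:,0]>100)&(h[:,:,0]<125)&(h[:,:,1]>120)&(h[:,:,2]>80)
b[:, :210]=0;b[:,300:]=0
b=cv2.morphologyEx(b.astype(np.uint8),cv2.MORPH_CLOSE,np.ones((5,5)))
print("carrier",rect(b,.074,(255,186)))
for n,uv in (("blue",(170,229)),("red",(157,204)),("box",(166,179)),("timer",(453,211))): print(n,ray(uv,.04))
E
```

```text
shelf (array([0.59016235, 0.16373532]), [204.90283203125, 217.26971435546875], np.float32(1.4434649))
tray (array([ 0.53125171, -0.19757465]), [115.6017837524414, 205.74978637695312], np.float32(1.2883582))
carrier (array([0.58399731, 0.15659238]), [88.90159606933594, 129.2535400390625], np.float32(1.219203))
blue [[0.45906441 0.41210533]]
red [[0.53578971 0.45383684]]
box [[0.61338264 0.42947408]]
timer [[ 0.51151696 -0.44236242]]
```

View pics/c1.png

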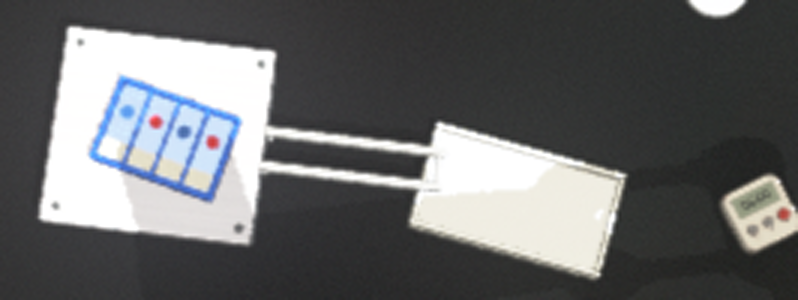

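The crop confirms it: the white tray is at crop (518,200), with its near end just under the rail tips at crop (430,150)/(425,187). The carrier is on the shelf at crop (165,138). Next I refine the rack frame from the rails.

```bash
cat >> h.py <<'E'
import json,os
def rack():
    d=json.load(open("rack.json")); return np.array(d["o"]),d["a"]
def w2r(p,a=None):
    o,t=rack(); y=np.array([np.cos(t),np.sin(t)]); x=np.array([y[1],-y[0]]); d=np.array(p)[:2]-o
    return np.array([d@x,d@y])
def r2w(p):
    o,t=rack(); y=np.array([np.cos(t),np.sin(t)]); x=np.array([y[1],-y[0]]); return o+p[0]*x+p[1]*y
def move(rx,ry,z,yaw,ref=None):
    """numbers for TCP to rack (rx,ry), height z, tool y along rack angle yaw (0=rack x)"""
    s=bot.read_state() if ref is None else ref; M=R.from_rotvec(s['tcp_rot'])
    w=np.r_[r2w((rx,ry)),z]; d=M.inv().apply(w-s['tool_pos'])/.5
    ty=M.as_matrix()[:,1]; cur=np.arctan2(ty[1],ty[0]); des=rack()[1]-np.pi/2+yaw
    e=(des-cur+np.pi/2)%np.pi-np.pi/2
    print("xyz",d.round(4),"roll",round(-e/np.pi,4),"deg",round(np.degrees(e),1),"q6",s['q'][5].round(2))
def where():
    s=bot.read_state(); M=R.from_rotvec(s['tcp_rot']).as_matrix(); ty=M[:,1]
    print("t",round(s['time'],2),"rackTCP",(w2r(s['tool_pos'])*1000).round(1),"z",(s['tool_pos'][2]*1000).round(1),"yaw",round(np.degrees(np.arctan2(ty[1],ty[0])-rack()[1]+np.pi/2),1),"F",s['wrist_force'].round(1),"w",round(s['width'],3))
def show(p,name):
    c,sz,a=p; y=w2r(c); print(name,"rack mm",(y*1000).round(1),"size",np.round(sz,1),"ang",round((a-rack()[1]+np.pi/2)%np.pi-np.pi/2,3))
def look():
    im=read_camera("top"); h=cv2.cvtColor(im,cv2.COLOR_RGB2HSV).astype(int)
    b=(h[:,:,0]>100)&(h[:,:,0]<125)&(h[:,:,1]>120)&(h[:,:,2]>80); b[:,:210]=0;b[:,400:]=0;b[:130]=0;b[240:]=0
    b=cv2.morphologyEx(b.astype(np.uint8),cv2.MORPH_CLOSE,np.ones((5,5)))
    return im,h,b
E
python3 - <<'E'
from h import *
im=read_camera("top"); g=im.min(2).astype(float)
A=[];B=[]
for u in range(294,337):
    c0=189.5+(u-290)*(6.3/48)  # mid between rails
    for L,lo,hi in((A,c0-11,c0),(B,c0,c0+11)):
        v=np.arange(int(lo),int(hi)+1); w=np.clip(g[v,u]-90,0,None)
        if w.sum()>50: L.append(ray((u,(v*w).sum()/w.sum()),.06)[0])
ps=[]
for L in(A,B):
    L=np.array(L); p=np.polyfit(L[:,1],L[:,0],1); r=np.polyval(p,L[:,1])-L[:,0]; print(len(L),p,r.std()); ps.append(p)
p=(ps[0]+ps[1])/2; ang=np.arctan2(1,p[0]); print("gap mm",(ps[0][1]-ps[1][1])*np.sin(ang)*1000,"ang",ang)
# shelf edge
h=(g>100).astype(np.uint8); h=cv2.morphologyEx(h,cv2.MORPH_OPEN,np.ones((7,7)))
n,l=cv2.connectedComponents(h); m=l==l[185,230]; c,_=cv2.findContours(m.astype(np.uint8),0,1)
pts=max(c,key=cv2.contourArea).reshape(-1,2); w=ray(pts,.06); y=np.array([np.cos(ang),np.sin(ang)]);x=np.array([y[1],-y[0]])
q=np.array([p[1],0]); 
print("shelf y range",np.percentile((w-q)@y,[1,50,99]),"x",np.percentile((w-q)@x,[1,99]),"rot",cv2.minAreaRect((w*1000).astype(np.float32)))
print(q,y)
E
```

```text
43 [0.12724233 0.58732792] 0.00016027956969700568
43 [0.12790631 0.551102  ] 0.00014156159067249823
gap mm 35.934673756828516 ang 1.4439074267997536
shelf y range [0.05748254 0.16740499 0.27391307] x [-0.1022087  0.1026629] rot ((590.3295288085938, 163.82937622070312), (217.4990997314453, 205.20974731445312), 82.70563507080078)
[0.56921496 0.        ] [0.12654867 0.9919604 ]
```

```bash
echo '{"o":[0.5768,0.0598],"a":1.4438}' > rack.json
python3 - <<'E'
from h import *
im,h,b=look(); show(rect(b,.074,(255,186)),"carrier")
g=cv2.morphologyEx((h[:,:,2]>110).astype(np.uint8),cv2.MORPH_OPEN,np.ones((7,7)))
r=rect(g,.022,(372,206)); show(r,"tray")
c=r[0]; t=r[2]; wall=c-0.0975*np.array([np.cos(t),np.sin(t)]); wr=w2r(wall); print("wall",wr, "world",wall)
yaw=np.pi/2+(t-rack()[1])
move(*wr,.07,yaw); move(*wr,.01,yaw); where()
E
```

```text
carrier rack mm [-5.2 96.9] size [ 88.8 129.2] ang -0.225
tray rack mm [ -12.6 -261.1] size [115.6 205.7] ang -0.155
wall [-0.02767825 -0.35739534] world [ 0.50407866 -0.29121157]
xyz [ 0.7651 -0.4714  0.3218] roll 0.1949 deg -35.1 q6 -0.04
xyz [ 0.7651 -0.4712  0.4418] roll 0.1949 deg -35.1 q6 -0.04
t 0.25 rackTCP [-267.  -737.8] z 230.6 yaw -63.8 F [-0.3 -0.1  0.5] w 1.002
```

{"api": "servo_tool", "payload": {
  "targets": [
    {"hand": 0.3, "x": 0.765, "y": -0.471, "z": 0.2, "roll": 0.195},
    {"hand": 0.3, "x": 0.765, "y": -0.471, "z": 0.2, "roll": 0.195},
    {"hand": 0.3, "x": 0.765, "y": -0.471, "z": 0.2, "roll": 0.195},
    {"hand": 0.3, "x": 0.765, "y": -0.471, "z": 0.2, "roll": 0.195},
    {"hand": 0.3, "x": 0.765, "y": -0.471, "z": 0.2, "roll": 0.195},
    {"hand": 0.3, "x": 0.765, "y": -0.471, "z": 0.2, "roll": 0.195},
    {"hand": 0.3, "x": 0.765, "y": -0.471, "z": 0.2, "roll": 0.195},
    {"hand": 0.3, "x": 0.765, "y": -0.471, "z": 0.2, "roll": 0.195},
    {"hand": 0.3, "x": 0.765, "y": -0.471, "z": 0.2, "roll": 0.195},
    {"hand": 0.3, "x": 0.765, "y": -0.471, "z": 0.3, "roll": 0.195}
  ],
  "grip_force": 40
}}

```text
time: 1.08
tool_pos: [0.4753, -0.3312, 0.1269]
tcp_rot: [3.107, -0.441, 0.011]
wrist_force: [1.3, -0.6, 0.1]
width: 0.352
grip_force: 0.0
```

Run:
```python
from h import *
where(); move(-.0277,-.3574,.07,np.pi/2-.155); move(-.0277,-.3574,.01,np.pi/2-.155)
```

```text
t 1.08 rackTCP [ -51.1 -400.7] z 126.9 yaw -98.9 F [ 1.3 -0.6  0.1] w 0.352
xyz [ 0.0321 -0.0931  0.1138] roll -0.0 deg 0.0 q6 1.2
xyz [ 0.0312 -0.0933  0.2338] roll -0.0 deg 0.0 q6 1.2
```

{"api": "servo_tool", "payload": {
  "targets": [
    {"hand": 0.3, "x": 0.0, "y": 0.0, "z": 0.0, "roll": 0.0},
    {"hand": 0.3, "x": 0.0, "y": 0.0, "z": 0.0, "roll": 0.0},
    {"hand": 0.3, "x": 0.0, "y": 0.0, "z": 0.0, "roll": 0.0}
  ]
}}

```text
time: 1.33
tool_pos: [0.4714, -0.3319, 0.1236]
tcp_rot: [3.11, -0.441, -0.001]
wrist_force: [0.3, 0.1, -0.8]
width: 0.351
grip_force: 0.0
```

Run:
```python
from h import *
where(); move(-.0277,-.3574,.07,np.pi/2-.155); move(-.0277,-.3574,.01,np.pi/2-.155)
```

```text
t 1.33 rackTCP [ -54.9 -401.9] z 123.6 yaw -98.9 F [ 0.3  0.1 -0.8] w 0.351
xyz [ 0.0401 -0.0963  0.1071] roll 0.0001 deg -0.0 q6 1.2
xyz [ 0.0401 -0.0964  0.2271] roll 0.0001 deg -0.0 q6 1.2
```

{"api": "servo_tool", "payload": {
  "targets": [
    {"hand": 0.3, "x": 0.04, "y": -0.0965, "z": 0.1, "roll": 0.0},
    {"hand": 0.3, "x": 0.04, "y": -0.0965, "z": 0.1, "roll": 0.0},
    {"hand": 0.3, "x": 0.04, "y": -0.0965, "z": 0.1, "roll": 0.0},
    {"hand": 0.3, "x": 0.04, "y": -0.0965, "z": 0.15, "roll": 0.0},
    {"hand": 0.3, "x": 0.04, "y": -0.0965, "z": 0.19, "roll": 0.0},
    {"hand": 0.3, "x": 0.04, "y": -0.0965, "z": 0.225, "roll": 0.0},
    {"hand": 0.3, "x": 0.04, "y": -0.0965, "z": 0.225, "roll": 0.0},
    {"hand": 0.3, "x": 0.04, "y": -0.0965, "z": 0.225, "roll": 0.0}
  ]
}}

```text
time: 2.0
tool_pos: [0.5033, -0.2924, 0.0114]
tcp_rot: [3.11, -0.445, -0.001]
wrist_force: [-0.5, 0.6, -0.3]
width: 0.352
grip_force: 0.0
```

Run:
```python
from h import *
where(); im=read_camera("top"); cv2.imwrite("pics/g1.png",cv2.resize(im[150:260,310:470,::-1],None,fx=4,fy=4,interpolation=cv2.INTER_CUBIC))
```

```text
t 2.0 rackTCP [ -28.3 -358.7] z 11.4 yaw -99.0 F [-0.5  0.6 -0.3] w 0.352
```

View pics/g1.png

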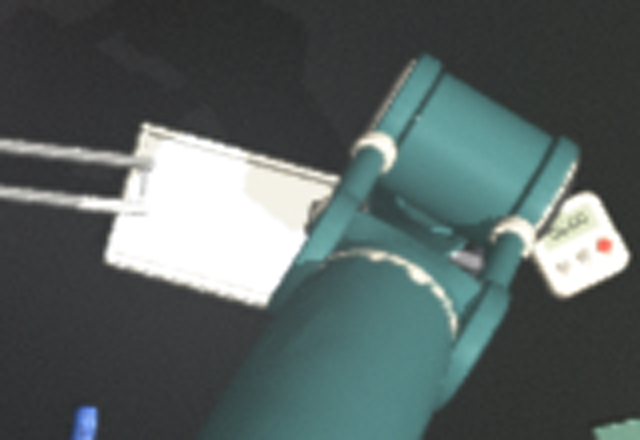

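The gripper sits over the tray's far wall (hidden by the wrist at crop (380,200)) with no contact force. The tray hasn't moved. Closing.

{"api": "servo_tool", "payload": {
  "targets": [
    {"hand": 1, "x": 0.0, "y": 0.0, "z": 0.0, "roll": 0.0},
    {"hand": 1, "x": 0.0, "y": 0.0, "z": 0.0, "roll": 0.0},
    {"hand": 1, "x": 0.0, "y": 0.0, "z": 0.0, "roll": 0.0},
    {"hand": 1, "x": 0.0, "y": 0.0, "z": 0.0, "roll": 0.0},
    {"hand": 1, "x": 0.0, "y": 0.0, "z": 0.0, "roll": 0.0},
    {"hand": 1, "x": 0.0, "y": 0.0, "z": 0.0, "roll": 0.0}
  ]
}}

```text
time: 2.55
tool_pos: [0.5054, -0.2921, 0.0132]
tcp_rot: [3.108, -0.442, 0.005]
wrist_force: [-2.3, -0.1, 6.3]
width: 0.038
grip_force: 42.4
```

Run:
```python
from h import *
where()
# after closing: goal = tray centred, aligned; hold wall at y=-200-13+2.5
move(0,-.3085,.0115,np.pi/2); move(0,-.260,.0115,np.pi/2); move(0,-.2085,.0115,np.pi/2)
```

```text
t 2.55 rackTCP [ -26.2 -358.1] z 13.2 yaw -98.9 F [-2.3 -0.1  6.3] w 0.038
xyz [ 0.0364 -0.1062  0.0033] roll -0.0494 deg 8.9 q6 1.29
xyz [ 0.0214 -0.202   0.0032] roll -0.0494 deg 8.9 q6 1.29
xyz [ 0.0055 -0.3038  0.003 ] roll -0.0494 deg 8.9 q6 1.29
```

{"api": "servo_tool", "payload": {
  "targets": [
    {"hand": 1, "x": 0.01, "y": -0.03, "z": -0.001, "roll": -0.01},
    {"hand": 1, "x": 0.02, "y": -0.06, "z": -0.001, "roll": -0.025},
    {"hand": 1, "x": 0.036, "y": -0.1, "z": -0.001, "roll": -0.04},
    {"hand": 1, "x": 0.031, "y": -0.14, "z": -0.001, "roll": -0.05},
    {"hand": 1, "x": 0.025, "y": -0.18, "z": -0.001, "roll": -0.05},
    {"hand": 1, "x": 0.02, "y": -0.22, "z": -0.001, "roll": -0.05},
    {"hand": 1, "x": 0.013, "y": -0.26, "z": -0.001, "roll": -0.05},
    {"hand": 1, "x": 0.0085, "y": -0.29, "z": -0.001, "roll": -0.05},
    {"hand": 1, "x": 0.0075, "y": -0.302, "z": -0.001, "roll": -0.05},
    {"hand": 1, "x": 0.0075, "y": -0.302, "z": -0.001, "roll": -0.05}
  ]
}}

```text
time: 3.38
tool_pos: [0.5515, -0.1462, 0.0132]
tcp_rot: [3.135, -0.195, 0.005]
wrist_force: [1.1, 3.7, 7.9]
width: 0.04
grip_force: 42.5
```

Run:
```python
from h import *
where(); move(0,-.2095,.0115,np.pi/2)
im=read_camera("top"); cv2.imwrite("pics/g2.png",cv2.resize(im[140:260,220:420,::-1],None,fx=4,fy=4,interpolation=cv2.INTER_CUBIC))
```

```text
t 3.38 rackTCP [   1.  -207.5] z 13.2 yaw -89.8 F [1.1 3.7 7.9] w 0.04
xyz [-0.0019  0.004   0.0034] roll 0.0009 deg -0.2 q6 1.39
```

View pics/g2.png

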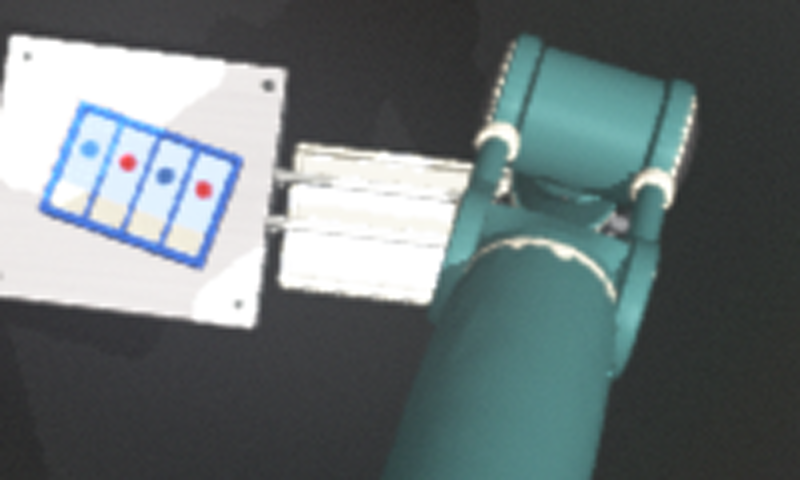

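Crop shows the tray in line and centred under the rails, about 10 mm short of the foot (near end at crop x≈290, shelf edge at ≈270). Next I release with a small opening, lift, turn 90° and push it home with both fingertips.

{"api": "servo_tool", "payload": {
  "targets": [
    {"hand": 0.82, "x": 0.0, "y": 0.0, "z": 0.0, "roll": 0.0},
    {"hand": 0.82, "x": 0.0, "y": 0.004, "z": 0.0, "roll": 0.0},
    {"hand": 0.82, "x": 0.0, "y": 0.004, "z": -0.01, "roll": 0.0},
    {"hand": 0.82, "x": 0.0, "y": 0.004, "z": -0.05, "roll": 0.0},
    {"hand": 0.82, "x": 0.0, "y": 0.004, "z": -0.1, "roll": 0.0},
    {"hand": 0.82, "x": 0.0, "y": 0.004, "z": -0.14, "roll": 0.0},
    {"hand": 0.82, "x": 0.0, "y": 0.06, "z": -0.16, "roll": 0.0},
    {"hand": 0.6, "x": 0.0, "y": 0.07, "z": -0.16, "roll": 0.0},
    {"hand": 0.3, "x": 0.0, "y": 0.07, "z": -0.16, "roll": 0.0},
    {"hand": 0.3, "x": 0.0, "y": 0.07, "z": -0.16, "roll": 0.0}
  ]
}}

```text
time: 4.27
tool_pos: [0.5443, -0.1819, 0.0907]
tcp_rot: [-3.134, 0.2, 0.003]
wrist_force: [0.2, 0.0, -0.8]
width: 0.351
grip_force: 0.0
```

Run:
```python
from h import *
where(); move(0.001,-.242,.005,0)
```

```text
t 4.27 rackTCP [  -1.6 -243.9] z 90.7 yaw -90.0 F [ 0.2  0.  -0.8] w 0.351
xyz [ 0.0056 -0.0037  0.1713] roll 0.4999 deg -90.0 q6 1.33
```

{"api": "servo_tool", "payload": {
  "targets": [
    {"hand": 0.1, "x": 0.006, "y": 0.0, "z": 0.0, "roll": -0.45},
    {"hand": 0.1, "x": 0.006, "y": 0.0, "z": 0.0, "roll": -0.45},
    {"hand": 0.1, "x": 0.006, "y": 0.0, "z": 0.0, "roll": -0.45},
    {"hand": 0.1, "x": 0.006, "y": 0.0, "z": 0.0, "roll": -0.45},
    {"hand": 0.1, "x": 0.006, "y": 0.0, "z": 0.0, "roll": -0.45},
    {"hand": 0.1, "x": 0.006, "y": 0.0, "z": 0.0, "roll": -0.45},
    {"hand": 0.1, "x": 0.006, "y": 0.0, "z": 0.0, "roll": -0.45},
    {"hand": 0.1, "x": 0.006, "y": 0.0, "z": 0.0, "roll": -0.45},
    {"hand": 0.1, "x": 0.006, "y": 0.0, "z": 0.0, "roll": -0.45},
    {"hand": 0.1, "x": 0.006, "y": 0.0, "z": 0.0, "roll": -0.45}
  ]
}}

```text
time: 5.1
tool_pos: [0.547, -0.1809, 0.0896]
tcp_rot: [-2.65, -1.681, 0.003]
wrist_force: [0.6, 0.2, -0.7]
width: 0.451
grip_force: 0.0
```

{"api": "servo_tool", "payload": {
  "targets": [
    {"hand": 0.1, "x": 0.0, "y": 0.0, "z": 0.0, "roll": -0.1},
    {"hand": 0.1, "x": 0.0, "y": 0.0, "z": 0.0, "roll": -0.1},
    {"hand": 0.1, "x": 0.0, "y": 0.0, "z": 0.0, "roll": -0.1},
    {"hand": 0.1, "x": 0.0, "y": 0.0, "z": 0.0, "roll": -0.1}
  ]
}}

```text
time: 5.43
tool_pos: [0.547, -0.181, 0.0897]
tcp_rot: [-2.359, -2.07, 0.002]
wrist_force: [0.6, 0.2, -0.4]
width: 0.447
grip_force: 0.0
```

Run:
```python
from h import *
where(); move(0.0,-.242,.005,0); move(0.0,-.211,.005,0)
```

```text
t 5.43 rackTCP [   1.  -242.6] z 89.7 yaw -0.2 F [ 0.6  0.2 -0.4] w 0.447
xyz [ 0.001  -0.0013  0.1695] roll -0.0011 deg 0.2 q6 -0.23
xyz [ 0.063  -0.0016  0.1696] roll -0.0011 deg 0.2 q6 -0.23
```

{"api": "servo_tool", "payload": {
  "targets": [
    {"hand": 0.1, "x": 0.0, "y": -0.001, "z": 0.08, "roll": 0.0},
    {"hand": 0.1, "x": 0.0, "y": -0.001, "z": 0.14, "roll": 0.0},
    {"hand": 0.1, "x": 0.0, "y": -0.001, "z": 0.168, "roll": 0.0},
    {"hand": 0.1, "x": 0.01, "y": -0.001, "z": 0.168, "roll": 0.0},
    {"hand": 0.1, "x": 0.022, "y": -0.001, "z": 0.168, "roll": 0.0},
    {"hand": 0.1, "x": 0.034, "y": -0.001, "z": 0.168, "roll": 0.0},
    {"hand": 0.1, "x": 0.044, "y": -0.001, "z": 0.168, "roll": 0.0},
    {"hand": 0.1, "x": 0.052, "y": -0.001, "z": 0.168, "roll": 0.0},
    {"hand": 0.1, "x": 0.055, "y": -0.001, "z": 0.168, "roll": 0.0},
    {"hand": 0.1, "x": 0.055, "y": -0.001, "z": 0.168, "roll": 0.0}
  ]
}}

```text
time: 6.27
tool_pos: [0.5527, -0.1547, 0.0088]
tcp_rot: [2.362, 2.069, 0.002]
wrist_force: [-0.0, 0.8, -0.1]
width: 0.45
grip_force: 0.1
```

```bash
cat >> h.py <<'E'
def tray(im):
    # near-end outline: bright region between shelf and wrist
    g=(im.min(2)>110).astype(np.uint8); g=cv2.morphologyEx(g,cv2.MORPH_OPEN,np.ones((3,3)))
    u,v=np.meshgrid(range(270,430),range(150,250)); m=g[150:250,270:430].ravel()>0
    w=np.array([w2r(p) for p in ray(np.c_[u.ravel(),v.ravel()][m],.022)])*1000
    w=w[(abs(w[:,0])<85)]
    for lo in range(-20,-240,-20):
        s=w[(w[:,1]<lo)&(w[:,1]>=lo-20)]
        if len(s)>5: print(lo,s[:,0].min().round(1),s[:,0].max().round(1),len(s))
    s=w[(abs(w[:,0])>28)&(abs(w[:,0])<45)]; print("near/far y",s[:,1].max(),s[:,1].min())
E
python3 - <<'E'
from h import *
where(); im=read_camera("top"); tray(im)
E
```

```text
t 6.27 rackTCP [   3.2 -215.8] z 8.8 yaw -0.3 F [-0.   0.8 -0.1] w 0.45
-20 -59.2 57.0 240
-40 -58.5 56.9 242
-60 -59.3 56.8 242
-80 -59.0 57.2 242
-100 -59.4 57.5 243
-120 -57.9 57.1 238
-140 -39.8 55.8 112
-160 -15.4 84.9 19
-180 -1.5 84.1 54
-200 -0.8 7.8 17
-220 -6.7 6.2 26
near/far y 59.55844534913121 -295.8616204797107
```

{"api": "servo_tool", "payload": {
  "targets": [
    {"hand": 0.1, "x": 0.004, "y": 0.0, "z": 0.0, "roll": 0.0},
    {"hand": 0.1, "x": 0.007, "y": 0.0, "z": 0.0, "roll": 0.0},
    {"hand": 0.1, "x": 0.009, "y": 0.0, "z": 0.0, "roll": 0.0},
    {"hand": 0.1, "x": 0.009, "y": 0.0, "z": 0.0, "roll": 0.0}
  ]
}}

```text
time: 6.65
tool_pos: [0.5528, -0.151, 0.0082]
tcp_rot: [2.362, 2.068, 0.001]
wrist_force: [0.2, -5.0, 4.2]
width: 0.454
grip_force: 2.2
```

Run:
```python
from h import *
where(); im=read_camera("top"); 
cv2.imwrite("pics/g3.png",cv2.resize(im[150:250,220:420,::-1],None,fx=4,fy=4,interpolation=cv2.INTER_CUBIC))
```

```text
t 6.65 rackTCP [   2.9 -212.1] z 8.2 yaw -0.3 F [ 0.2 -5.   4.2] w 0.454
```

View pics/g3.png

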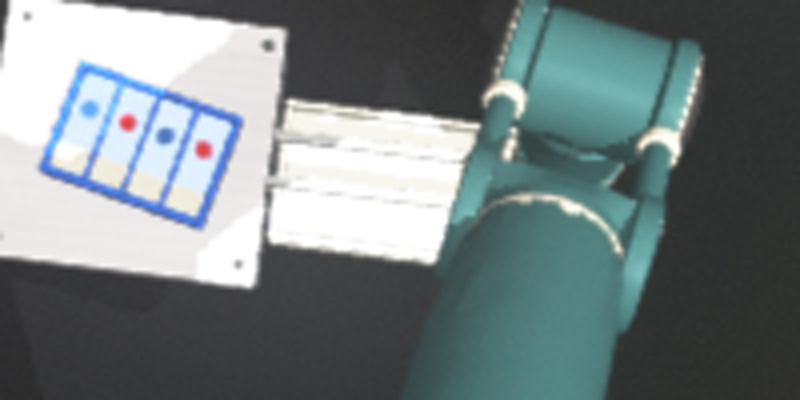

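Tray's near end is now a few mm from the foot (crop x≈280 vs shelf edge ≈265–285). A few mm more to go.

{"api": "servo_tool", "payload": {
  "targets": [
    {"hand": 0.1, "x": 0.003, "y": 0.0, "z": 0.0, "roll": 0.0},
    {"hand": 0.1, "x": 0.006, "y": 0.0, "z": 0.0, "roll": 0.0},
    {"hand": 0.1, "x": 0.007, "y": 0.0, "z": 0.0, "roll": 0.0},
    {"hand": 0.1, "x": 0.007, "y": 0.0, "z": 0.0, "roll": 0.0}
  ]
}}

```text
time: 7.03
tool_pos: [0.5529, -0.1469, 0.0076]
tcp_rot: [2.363, 2.069, 0.001]
wrist_force: [-0.1, -4.8, 2.9]
width: 0.448
grip_force: 2.0
```

Run:
```python
from h import *
where()
```

```text
t 7.03 rackTCP [   2.5 -208. ] z 7.6 yaw -0.3 F [-0.1 -4.8  2.9] w 0.448
```

{"api": "servo_tool", "payload": {
  "targets": [
    {"hand": 0.1, "x": 0.003, "y": 0.0, "z": 0.0, "roll": 0.0},
    {"hand": 0.1, "x": 0.006, "y": 0.0, "z": 0.0, "roll": 0.0},
    {"hand": 0.1, "x": 0.006, "y": 0.0, "z": 0.0, "roll": 0.0}
  ]
}}

```text
time: 7.28
tool_pos: [0.5539, -0.1463, 0.0077]
tcp_rot: [2.358, 2.069, -0.002]
wrist_force: [1.4, -13.2, 0.4]
width: 0.446
grip_force: 6.4
```

Run:
```python
from h import *
where()
```

```text
t 7.28 rackTCP [   3.3 -207.3] z 7.7 yaw -0.2 F [  1.4 -13.2   0.4] w 0.446
```

Force jumped to 13 N, so the tray is home against the foot. Back off, lift, and check the microscope's place and height before reaching over.

{"api": "servo_tool", "payload": {
  "targets": [
    {"hand": 0.1, "x": -0.02, "y": 0.0, "z": 0.0, "roll": 0.0},
    {"hand": 0.1, "x": -0.05, "y": 0.0, "z": -0.02, "roll": 0.0},
    {"hand": 0.1, "x": -0.05, "y": 0.0, "z": -0.1, "roll": 0.0},
    {"hand": 0.1, "x": -0.05, "y": 0.0, "z": -0.18, "roll": 0.0},
    {"hand": -0.4, "x": -0.05, "y": 0.0, "z": -0.26, "roll": 0.0},
    {"hand": -0.4, "x": -0.05, "y": 0.0, "z": -0.34, "roll": 0.0},
    {"hand": -0.4, "x": -0.05, "y": 0.0, "z": -0.36, "roll": 0.0},
    {"hand": -0.4, "x": -0.05, "y": 0.0, "z": -0.36, "roll": 0.0}
  ]
}}

```text
time: 7.95
tool_pos: [0.5521, -0.1687, 0.1919]
tcp_rot: [2.359, 2.066, 0.007]
wrist_force: [0.5, 0.2, 0.2]
width: 0.698
grip_force: 0.0
```

Run:
```python
from h import *
where(); move(-.11,.097,.18,np.pi/2); move(.11,.097,.18,np.pi/2); 
for z in (.1,.15,.2,.25,.3,.35): w=ray((260,312),z)[0]; print(z,w.round(3),proj(np.r_[w,z],"side").round(0))
im=read_camera("top"); tray(im)
```

```text
t 7.95 rackTCP [   4.5 -229.8] z 191.9 yaw -0.3 F [0.5 0.2 0.2] w 0.698
xyz [ 0.6524 -0.2325  0.0221] roll 0.4983 deg -89.7 q6 -0.21
xyz [0.6548 0.2074 0.0253] roll 0.4983 deg -89.7 q6 -0.21
0.1 [0.209 0.135] [[367. 272.]]
0.15 [0.208 0.131] [[369. 254.]]
0.2 [0.207 0.127] [[372. 236.]]
0.25 [0.205 0.122] [[375. 217.]]
0.3 [0.204 0.118] [[378. 197.]]
0.35 [0.203 0.114] [[382. 177.]]
-20 -58.9 57.8 241
-40 -58.5 57.7 244
-60 -58.9 56.8 241
-80 -59.0 57.6 243
-100 -59.1 57.5 242
-120 -57.9 56.7 239
-140 -55.7 55.8 189
-160 -24.4 56.9 45
-180 -26.4 57.7 54
-200 -31.9 -17.5 30
-220 -33.9 -18.4 26
near/far y 59.55844534913121 -289.7827376266427
```

{"api": "servo_tool", "payload": {
  "targets": [
    {"hand": -0.4, "x": 0.65, "y": -0.23, "z": 0.0, "roll": 0.45},
    {"hand": -0.4, "x": 0.65, "y": -0.23, "z": 0.0, "roll": 0.45},
    {"hand": -0.4, "x": 0.65, "y": -0.23, "z": 0.0, "roll": 0.45},
    {"hand": -0.4, "x": 0.65, "y": -0.23, "z": 0.0, "roll": 0.45},
    {"hand": -0.4, "x": 0.65, "y": -0.23, "z": 0.0, "roll": 0.45},
    {"hand": -0.4, "x": 0.65, "y": -0.23, "z": 0.0, "roll": 0.45},
    {"hand": -0.4, "x": 0.65, "y": -0.23, "z": 0.0, "roll": 0.45},
    {"hand": -0.4, "x": 0.65, "y": -0.23, "z": 0.0, "roll": 0.45},
    {"hand": -0.4, "x": 0.65, "y": -0.23, "z": 0.0, "roll": 0.45},
    {"hand": -0.4, "x": 0.65, "y": -0.23, "z": 0.0, "roll": 0.45}
  ]
}}

```text
time: 8.83
tool_pos: [0.4744, 0.1731, 0.1837]
tcp_rot: [-3.107, -0.446, 0.011]
wrist_force: [-0.1, 0.2, 0.5]
width: 0.698
grip_force: 0.0
```

{"api": "servo_tool", "payload": {
  "targets": [
    {"hand": -0.4, "x": 0.0, "y": 0.0, "z": 0.0, "roll": 0.1},
    {"hand": -0.4, "x": 0.0, "y": 0.0, "z": 0.0, "roll": 0.1},
    {"hand": -0.4, "x": 0.0, "y": 0.0, "z": 0.0, "roll": 0.1},
    {"hand": -0.4, "x": 0.0, "y": 0.0, "z": 0.0, "roll": 0.1}
  ]
}}

```text
time: 9.17
tool_pos: [0.4759, 0.1686, 0.1838]
tcp_rot: [3.14, -0.044, -0.011]
wrist_force: [-0.2, -0.3, -0.9]
width: 0.701
grip_force: 0.0
```

Run:
```python
from h import *
where(); move(-.1,.097,.060,np.pi/2);move(-.055,.097,.06,np.pi/2)
im,h,b=look(); show(rect(b,.074,(255,186)),"carrier")
```

```text
t 9.17 rackTCP [-113.9   95.1] z 183.8 yaw -84.3 F [-0.2 -0.3 -0.9] w 0.701
xyz [ 0.0298 -0.0014  0.2473] roll 0.0315 deg -5.7 q6 1.89
xyz [0.1193 0.0075 0.2467] roll 0.0315 deg -5.7 q6 1.89Traceback (most recent call last):
  File "<stdin>", line 3, in <module>
  File "h.py", line 14, in rect
    c=min((c for c in cs if cv2.contourArea(c)>300),key=lambda c:np.hypot(*(c.reshape(-1,2).mean(0)-pick)))
ValueError: min() iterable argument is empty
```

{"api": "servo_tool", "payload": {
  "targets": [
    {"hand": -0.4, "x": 0.03, "y": -0.0015, "z": 0.08, "roll": 0.031},
    {"hand": -0.4, "x": 0.03, "y": -0.0015, "z": 0.16, "roll": 0.031},
    {"hand": -0.4, "x": 0.03, "y": -0.0015, "z": 0.22, "roll": 0.031},
    {"hand": -0.4, "x": 0.03, "y": -0.0015, "z": 0.243, "roll": 0.031},
    {"hand": -0.4, "x": 0.03, "y": -0.0015, "z": 0.243, "roll": 0.031},
    {"hand": -0.4, "x": 0.03, "y": -0.0015, "z": 0.243, "roll": 0.031}
  ]
}}

```text
time: 9.72
tool_pos: [0.4929, 0.1688, 0.0654]
tcp_rot: [3.135, -0.195, -0.004]
wrist_force: [-0.1, 0.2, -0.1]
width: 0.694
grip_force: 0.0
```

Run:
```python
from h import *
where(); move(-.048,.097,.060,np.pi/2)
```

```text
t 9.72 rackTCP [-97.   97.5] z 65.4 yaw -89.8 F [-0.1  0.2 -0.1] w 0.694
xyz [0.0981 0.0012 0.0105] roll 0.001 deg -0.2 q6 1.98
```

{"api": "servo_tool", "payload": {
  "targets": [
    {"hand": -0.4, "x": 0.01, "y": 0.001, "z": 0.009, "roll": 0.001},
    {"hand": -0.4, "x": 0.025, "y": 0.001, "z": 0.009, "roll": 0.001},
    {"hand": -0.4, "x": 0.037, "y": 0.001, "z": 0.009, "roll": 0.001},
    {"hand": -0.4, "x": 0.049, "y": 0.001, "z": 0.009, "roll": 0.001},
    {"hand": -0.4, "x": 0.061, "y": 0.001, "z": 0.009, "roll": 0.001},
    {"hand": -0.4, "x": 0.073, "y": 0.001, "z": 0.009, "roll": 0.001},
    {"hand": -0.4, "x": 0.085, "y": 0.001, "z": 0.009, "roll": 0.001},
    {"hand": -0.4, "x": 0.097, "y": 0.001, "z": 0.009, "roll": 0.001},
    {"hand": -0.4, "x": 0.097, "y": 0.001, "z": 0.009, "roll": 0.001}
  ]
}}

```text
time: 10.47
tool_pos: [0.5433, 0.1624, 0.0618]
tcp_rot: [-3.135, 0.201, -0.002]
wrist_force: [-0.2, 0.6, 0.1]
width: 0.703
grip_force: 0.0
```

Run:
```python
from h import *
where()
```

```text
t 10.47 rackTCP [-46.2  97.5] z 61.8 yaw -90.1 F [-0.2  0.6  0.1] w 0.703
```

{"api": "servo_tool", "payload": {
  "targets": [
    {"hand": -0.4, "x": -0.05, "y": 0.0, "z": 0.0, "roll": 0.0},
    {"hand": -0.4, "x": -0.06, "y": 0.0, "z": -0.06, "roll": 0.0},
    {"hand": -0.4, "x": -0.06, "y": 0.0, "z": -0.14, "roll": 0.0},
    {"hand": -0.4, "x": -0.06, "y": 0.0, "z": -0.2, "roll": 0.0},
    {"hand": -0.4, "x": -0.06, "y": 0.0, "z": -0.2, "roll": 0.0}
  ]
}}

```text
time: 10.88
tool_pos: [0.5168, 0.1678, 0.1693]
tcp_rot: [-3.131, 0.2, -0.02]
wrist_force: [2.2, 0.2, 1.0]
width: 0.693
grip_force: 0.0
```

Run:
```python
from h import *
where(); move(.1,.097,.18,np.pi/2)
im=read_camera("top");cv2.imwrite("pics/g4.png",cv2.resize(im[130:250,200:400,::-1],None,fx=4,fy=4,interpolation=cv2.INTER_CUBIC))
im=read_camera("side");cv2.imwrite("pics/s4.png",cv2.resize(im[170:300,160:420,::-1],None,fx=3,fy=3,interpolation=cv2.INTER_CUBIC))
```

```text
t 10.88 rackTCP [-73.2  99.5] z 169.3 yaw -90.0 F [2.2 0.2 1. ] w 0.693
xyz [ 0.3467  0.0048 -0.0172] roll -0.0001 deg 0.0 q6 1.97
```

View pics/g4.png

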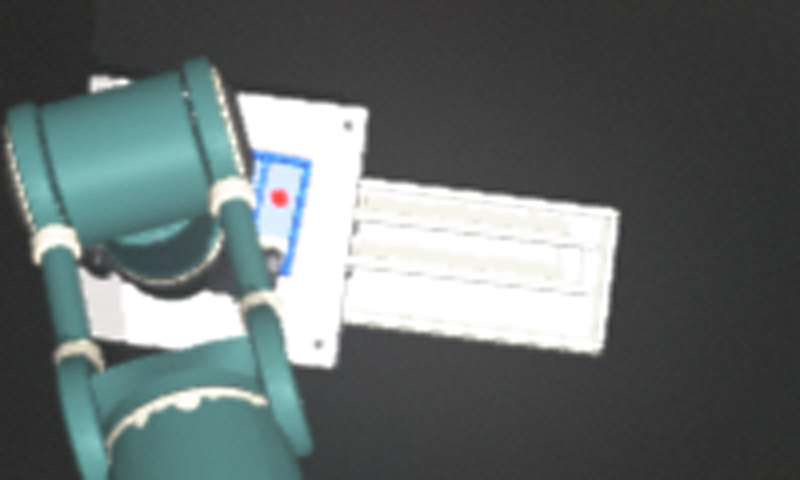

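The carrier is nearly square now (its right edge at crop (310,158)–(288,272)). The tray is in view, home under the rails with its far end at crop (612,280).

```bash
cat >> h.py <<'E'
def tray2(im):
    g=cv2.morphologyEx((im.min(2)>110).astype(np.uint8),cv2.MORPH_OPEN,np.ones((3,3))); g[:,:293]=0
    cs,_=cv2.findContours(g,0,1); c=max(cs,key=cv2.contourArea).reshape(-1,2)
    w=np.array([w2r(p) for p in ray(c,.022)])*1000
    r=cv2.minAreaRect(w[w[:,1]<-15].astype(np.float32)); print("tray rect",r,"far y",w[:,1].min(),"x",w[:,0].min(),w[:,0].max())
E
python3 - <<'E'
from h import *
im=read_camera("top"); tray2(im)
P=np.array([(310,158),(288,272)])/4+[200,130]
for w in ray(P,.074): print((w2r(w)*1000).round(1))
E
```

```text
tray rect ((10.8887939453125, -811.0572509765625), (1522.7012939453125, 544.5285034179688), 1.9160749912261963) far y -1107.6600261828075 x -752.3584177972634 780.9170466388724
[52.2 35.9]
[-36.5  40.7]
```

{"api": "servo_tool", "payload": {
  "targets": [
    {"hand": -0.4, "x": 0.08, "y": 0.0, "z": 0.0, "roll": 0.0},
    {"hand": -0.4, "x": 0.16, "y": 0.0, "z": 0.0, "roll": 0.0},
    {"hand": -0.4, "x": 0.24, "y": 0.005, "z": 0.0, "roll": 0.0},
    {"hand": -0.4, "x": 0.32, "y": 0.005, "z": 0.0, "roll": 0.0},
    {"hand": -0.4, "x": 0.347, "y": 0.005, "z": 0.04, "roll": 0.0},
    {"hand": -0.4, "x": 0.347, "y": 0.005, "z": 0.12, "roll": 0.0},
    {"hand": -0.4, "x": 0.347, "y": 0.005, "z": 0.17, "roll": 0.0},
    {"hand": -0.4, "x": 0.347, "y": 0.005, "z": 0.2, "roll": 0.0},
    {"hand": -0.4, "x": 0.347, "y": 0.005, "z": 0.2, "roll": 0.0},
    {"hand": -0.4, "x": 0.347, "y": 0.005, "z": 0.2, "roll": 0.0}
  ]
}}

```text
time: 11.87
tool_pos: [0.6825, 0.1415, 0.0594]
tcp_rot: [3.134, -0.201, -0.005]
wrist_force: [1.1, 0.2, 0.9]
width: 0.701
grip_force: 0.0
```

Run:
```python
from h import *
where(); move(.055,.1,.061,np.pi/2)
```

```text
t 11.87 rackTCP [94.5 94.4] z 59.4 yaw -90.0 F [1.1 0.2 0.9] w 0.701
xyz [-0.0789 -0.0111 -0.0029] roll -0.0003 deg 0.0 q6 1.87
```

{"api": "servo_tool", "payload": {
  "targets": [
    {"hand": -0.4, "x": -0.015, "y": -0.011, "z": -0.004, "roll": 0.0},
    {"hand": -0.4, "x": -0.03, "y": -0.011, "z": -0.004, "roll": 0.0},
    {"hand": -0.4, "x": -0.042, "y": -0.011, "z": -0.004, "roll": 0.0},
    {"hand": -0.4, "x": -0.054, "y": -0.011, "z": -0.004, "roll": 0.0},
    {"hand": -0.4, "x": -0.064, "y": -0.011, "z": -0.004, "roll": 0.0},
    {"hand": -0.4, "x": -0.074, "y": -0.011, "z": -0.004, "roll": 0.0},
    {"hand": -0.4, "x": -0.079, "y": -0.011, "z": -0.004, "roll": 0.0},
    {"hand": -0.4, "x": -0.079, "y": -0.011, "z": -0.004, "roll": 0.0},
    {"hand": -0.4, "x": -0.079, "y": -0.011, "z": -0.004, "roll": 0.0}
  ]
}}

```text
time: 12.62
tool_pos: [0.645, 0.1521, 0.0637]
tcp_rot: [3.135, -0.201, -0.0]
wrist_force: [0.2, -0.5, 0.5]
width: 0.699
grip_force: 0.0
```

Run:
```python
from h import *
where()
```

```text
t 12.62 rackTCP [ 56.  100.2] z 63.7 yaw -90.0 F [ 0.2 -0.5  0.5] w 0.699
```

{"api": "servo_tool", "payload": {
  "targets": [
    {"hand": -0.4, "x": 0.03, "y": 0.0, "z": 0.0, "roll": 0.0},
    {"hand": -0.4, "x": 0.05, "y": 0.0, "z": -0.04, "roll": 0.0},
    {"hand": -0.2, "x": 0.05, "y": 0.0, "z": -0.12, "roll": 0.0},
    {"hand": -0.2, "x": 0.05, "y": -0.05, "z": -0.2, "roll": 0.0},
    {"hand": -0.2, "x": 0.05, "y": -0.13, "z": -0.2, "roll": 0.0},
    {"hand": -0.2, "x": 0.0, "y": -0.2, "z": -0.2, "roll": 0.0},
    {"hand": -0.2, "x": -0.06, "y": -0.25, "z": -0.2, "roll": 0.0},
    {"hand": -0.2, "x": -0.1, "y": -0.28, "z": -0.2, "roll": 0.0},
    {"hand": -0.2, "x": -0.1, "y": -0.28, "z": -0.2, "roll": 0.0},
    {"hand": -0.2, "x": -0.1, "y": -0.28, "z": -0.2, "roll": 0.0}
  ]
}}

```text
time: 13.45
tool_pos: [0.6126, 0.2986, 0.1634]
tcp_rot: [3.135, -0.196, -0.0]
wrist_force: [-0.3, -0.9, 1.2]
width: 0.601
grip_force: 0.0
```

```bash
sed -i 's/g\[:,:293\]=0/g[:,:293]=0;g[:160]=0;g[240:]=0;g[:,400:]=0/' h.py
python3 - <<'E'
from h import *
where(); im,h,b=look(); tray2(im)
try: show(rect(b,.074,(260,186)),"carrier")
except Exception as e: print(e)
move(0,.2,.16,0)
E
```

```text
t 13.45 rackTCP [  5.2 241.4] z 163.4 yaw -89.9 F [-0.3 -0.9  1.2] w 0.601
tray rect ((-0.5591049194335938, -107.8537826538086), (185.53109741210938, 116.99532318115234), 89.84203338623047) far y -200.72372704697688 x -59.07122215773206 58.13501354372555
carrier rack mm [-2.9 99.6] size [ 88.7 127.7] ang -0.003
xyz [-0.0125  0.0811  0.0071] roll -0.4998 deg 90.0 q6 2.11
```

{"api": "servo_tool", "payload": {
  "targets": [
    {"hand": -0.2, "x": -0.0125, "y": 0.06, "z": 0.0, "roll": -0.45},
    {"hand": -0.2, "x": -0.0125, "y": 0.06, "z": 0.0, "roll": -0.45},
    {"hand": -0.2, "x": -0.0125, "y": 0.06, "z": 0.0, "roll": -0.45},
    {"hand": -0.2, "x": -0.0125, "y": 0.06, "z": 0.0, "roll": -0.45},
    {"hand": -0.2, "x": -0.0125, "y": 0.06, "z": 0.0, "roll": -0.45},
    {"hand": -0.2, "x": -0.0125, "y": 0.06, "z": 0.0, "roll": -0.45},
    {"hand": -0.2, "x": -0.0125, "y": 0.06, "z": 0.0, "roll": -0.45},
    {"hand": -0.2, "x": -0.0125, "y": 0.06, "z": 0.0, "roll": -0.45},
    {"hand": -0.2, "x": -0.0125, "y": 0.06, "z": 0.0, "roll": -0.45},
    {"hand": -0.2, "x": -0.0125, "y": 0.06, "z": 0.0, "roll": -0.45}
  ]
}}

```text
time: 14.33
tool_pos: [0.6048, 0.2667, 0.1635]
tcp_rot: [2.656, 1.677, 0.0]
wrist_force: [-0.1, -0.5, -0.5]
width: 0.597
grip_force: 0.0
```

{"api": "servo_tool", "payload": {
  "targets": [
    {"hand": -0.2, "x": 0.0, "y": 0.0, "z": 0.0, "roll": -0.1},
    {"hand": -0.2, "x": 0.0, "y": 0.0, "z": 0.0, "roll": -0.1},
    {"hand": -0.2, "x": 0.0, "y": 0.0, "z": 0.0, "roll": -0.1},
    {"hand": -0.2, "x": 0.0, "y": 0.0, "z": 0.0, "roll": -0.1},
    {"hand": -0.2, "x": 0.0, "y": 0.0, "z": 0.0, "roll": -0.1}
  ]
}}

```text
time: 14.75
tool_pos: [0.6044, 0.2672, 0.1635]
tcp_rot: [2.369, 2.062, -0.0]
wrist_force: [0.9, 0.3, 0.5]
width: 0.602
grip_force: 0.0
```

Run:
```python
from h import *
where(); move(-.002,.2,.062,0)
```

```text
t 14.75 rackTCP [  1.1 209.2] z 163.5 yaw -0.6 F [0.9 0.3 0.5] w 0.602
xyz [-0.0184 -0.0061  0.2029] roll -0.0036 deg 0.6 q6 0.52
```

{"api": "servo_tool", "payload": {
  "targets": [
    {"hand": -0.2, "x": -0.01, "y": -0.006, "z": 0.07, "roll": -0.0036},
    {"hand": -0.2, "x": -0.01, "y": -0.006, "z": 0.14, "roll": -0.0036},
    {"hand": -0.2, "x": -0.01, "y": -0.006, "z": 0.18, "roll": -0.0036},
    {"hand": -0.2, "x": -0.01, "y": -0.006, "z": 0.198, "roll": -0.0036},
    {"hand": -0.2, "x": -0.01, "y": -0.006, "z": 0.2, "roll": -0.0036},
    {"hand": -0.2, "x": -0.01, "y": -0.006, "z": 0.2, "roll": -0.0036}
  ]
}}

```text
time: 15.25
tool_pos: [0.6003, 0.2636, 0.0636]
tcp_rot: [2.355, 2.079, -0.0]
wrist_force: [1.3, 0.2, 0.2]
width: 0.601
grip_force: 0.0
```

Run:
```python
from h import *
where(); move(-.002,.1,.062,0); move(-.002,-.015,.062,0)
```

```text
t 15.25 rackTCP [ -2.5 205.2] z 63.6 yaw 0.1 F [1.3 0.2 0.2] w 0.601
xyz [-0.2104  0.0005  0.0033] roll 0.0008 deg -0.1 q6 0.5
xyz [-0.4404 -0.      0.0033] roll 0.0008 deg -0.1 q6 0.5
```

{"api": "servo_tool", "payload": {
  "targets": [
    {"hand": -0.2, "x": -0.02, "y": 0.0, "z": 0.002, "roll": 0.0},
    {"hand": -0.2, "x": -0.04, "y": 0.0, "z": 0.003, "roll": 0.0},
    {"hand": -0.2, "x": -0.056, "y": 0.0, "z": 0.003, "roll": 0.0},
    {"hand": -0.2, "x": -0.072, "y": 0.0, "z": 0.003, "roll": 0.0},
    {"hand": -0.2, "x": -0.088, "y": 0.0, "z": 0.003, "roll": 0.0},
    {"hand": -0.2, "x": -0.104, "y": 0.0, "z": 0.003, "roll": 0.0},
    {"hand": -0.2, "x": -0.12, "y": 0.0, "z": 0.003, "roll": 0.0},
    {"hand": -0.2, "x": -0.136, "y": 0.0, "z": 0.003, "roll": 0.0},
    {"hand": -0.2, "x": -0.152, "y": 0.0, "z": 0.003, "roll": 0.0},
    {"hand": -0.2, "x": -0.168, "y": 0.0, "z": 0.003, "roll": 0.0}
  ]
}}

```text
time: 16.08
tool_pos: [0.5893, 0.1797, 0.062]
tcp_rot: [-2.354, -2.081, 0.0]
wrist_force: [0.6, 1.4, 1.4]
width: 0.598
grip_force: 0.7
```

Run:
```python
from h import *
where(); move(-.002,-.015,.062,0)
im=read_camera("side");cv2.imwrite("pics/s5.png",cv2.resize(im[170:300,160:420,::-1],None,fx=3,fy=3,interpolation=cv2.INTER_CUBIC))
```

```text
t 16.08 rackTCP [ -2.8 120.5] z 62.0 yaw 0.2 F [0.6 1.4 1.4] w 0.598
xyz [-2.711e-01  5.000e-04  1.000e-04] roll 0.0012 deg -0.2 q6 0.38
```

View pics/s5.png

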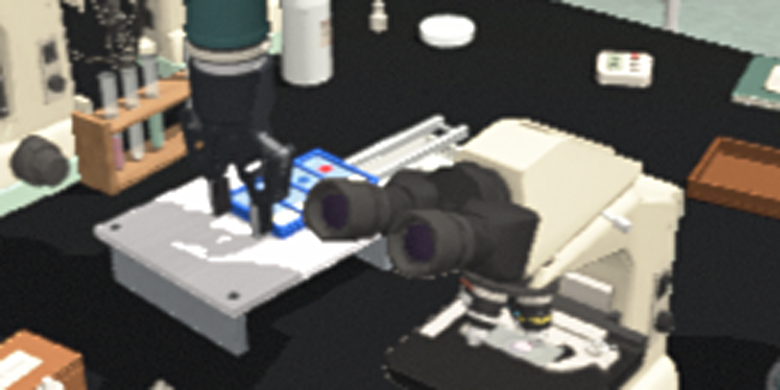

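Side crop: both fingertips (crop (215,205) and (262,230)) are behind the carrier's end edge, pushing it squarely toward the rails. Continue.

{"api": "servo_tool", "payload": {
  "targets": [
    {"hand": -0.2, "x": -0.016, "y": 0.0, "z": 0.0, "roll": 0.0},
    {"hand": -0.2, "x": -0.032, "y": 0.0, "z": 0.0, "roll": 0.0},
    {"hand": -0.2, "x": -0.048, "y": 0.0, "z": 0.0, "roll": 0.0},
    {"hand": -0.2, "x": -0.064, "y": 0.0, "z": 0.0, "roll": 0.0},
    {"hand": -0.2, "x": -0.08, "y": 0.0, "z": 0.0, "roll": 0.0},
    {"hand": -0.2, "x": -0.096, "y": 0.0, "z": 0.0, "roll": 0.0},
    {"hand": -0.2, "x": -0.112, "y": 0.0, "z": 0.0, "roll": 0.0},
    {"hand": -0.2, "x": -0.128, "y": 0.0, "z": 0.0, "roll": 0.0},
    {"hand": -0.2, "x": -0.144, "y": 0.0, "z": 0.0, "roll": 0.0},
    {"hand": -0.2, "x": -0.16, "y": 0.0, "z": 0.0, "roll": 0.0}
  ]
}}

```text
time: 16.97
tool_pos: [0.5795, 0.1003, 0.0621]
tcp_rot: [2.354, 2.081, -0.0]
wrist_force: [0.6, 0.8, -0.0]
width: 0.602
grip_force: 0.3
```

Run:
```python
from h import *
where(); move(-.002,-.015,.062,0)
im,h,b=look(); 
cs,_=cv2.findContours(b,0,1)
c=np.vstack([c.reshape(-1,2) for c in cs if cv2.contourArea(c)>60]); w=np.array([w2r(p) for p in ray(c,.074)])*1000
print(w.min(0),w.max(0))
for lo in range(-120,80,10):
    s=w[(w[:,1]>lo)&(w[:,1]<lo+10)]
    if len(s): print(lo,s[:,0].min().round(1),s[:,0].max().round(1))
```

```text
t 16.97 rackTCP [-2.4 40.5] z 62.1 yaw 0.2 F [ 0.6  0.8 -0. ] w 0.602
xyz [-1.11e-01  4.00e-04  1.00e-04] roll 0.0012 deg -0.2 q6 0.25
[ -31.24857314 -100.67513649] [ 45.07037792 -12.3019707 ]
-110 -15.8 11.9
-100 -31.2 45.1
-90 37.5 44.3
-80 36.0 43.2
-70 -19.8 44.8
-60 6.0 43.7
-50 4.5 44.8
-40 4.1 44.5
-30 36.1 43.0
-20 35.0 44.9
```

{"api": "servo_tool", "payload": {
  "targets": [
    {"hand": -0.2, "x": -0.016, "y": 0.0, "z": 0.0, "roll": 0.0},
    {"hand": -0.2, "x": -0.032, "y": 0.0, "z": 0.0, "roll": 0.0},
    {"hand": -0.2, "x": -0.048, "y": 0.0, "z": 0.0, "roll": 0.0},
    {"hand": -0.2, "x": -0.064, "y": 0.0, "z": 0.0, "roll": 0.0},
    {"hand": -0.2, "x": -0.08, "y": 0.0, "z": 0.0, "roll": 0.0},
    {"hand": -0.2, "x": -0.096, "y": 0.0, "z": 0.0, "roll": 0.0},
    {"hand": -0.2, "x": -0.108, "y": 0.0, "z": 0.0, "roll": 0.0},
    {"hand": -0.2, "x": -0.114, "y": 0.0, "z": 0.0, "roll": 0.0},
    {"hand": -0.2, "x": -0.114, "y": 0.0, "z": 0.0, "roll": 0.0}
  ]
}}

```text
time: 17.77
tool_pos: [0.5725, 0.0437, 0.0621]
tcp_rot: [2.355, 2.08, -0.0]
wrist_force: [-0.1, 0.0, 0.4]
width: 0.602
grip_force: 0.0
```

{"api": "servo_tool", "payload": {
  "targets": [
    {"hand": -0.2, "x": 0.02, "y": 0.0, "z": 0.0, "roll": 0.0},
    {"hand": -0.2, "x": 0.06, "y": 0.0, "z": -0.02, "roll": 0.0},
    {"hand": -0.2, "x": 0.1, "y": 0.0, "z": -0.1, "roll": 0.0},
    {"hand": -0.2, "x": 0.18, "y": 0.0, "z": -0.16, "roll": 0.0},
    {"hand": -0.2, "x": 0.26, "y": 0.0, "z": -0.2, "roll": 0.0},
    {"hand": -0.2, "x": 0.34, "y": 0.0, "z": -0.2, "roll": 0.0},
    {"hand": -0.2, "x": 0.4, "y": 0.0, "z": -0.2, "roll": 0.0},
    {"hand": -0.2, "x": 0.4, "y": 0.0, "z": -0.2, "roll": 0.0},
    {"hand": -0.2, "x": 0.4, "y": 0.0, "z": -0.2, "roll": 0.0}
  ]
}}

```text
time: 18.52
tool_pos: [0.5969, 0.2464, 0.1622]
tcp_rot: [2.349, 2.086, 0.001]
wrist_force: [0.1, -0.6, 0.1]
width: 0.601
grip_force: 0.0
```

Run:
```python
from h import *
where(); im,h,b=look(); show(rect(b,.074,(310,195)),"carrier")
tray2(im)
cv2.imwrite("pics/g6.png",cv2.resize(im[130:250,140:400,::-1],None,fx=3,fy=3,interpolation=cv2.INTER_CUBIC))
```

```text
t 18.52 rackTCP [ -3.7 187.6] z 162.2 yaw 0.5 F [ 0.1 -0.6  0.1] w 0.601
carrier rack mm [ -1.5 -94.6] size [ 92.5 127.5] ang 0.011
tray rect ((-0.9848365783691406, -107.99813842773438), (116.19511413574219, 185.6230926513672), 0.12943293154239655) far y -200.72372704697688 x -59.07122215773206 57.82870014232793
```

View pics/g6.png

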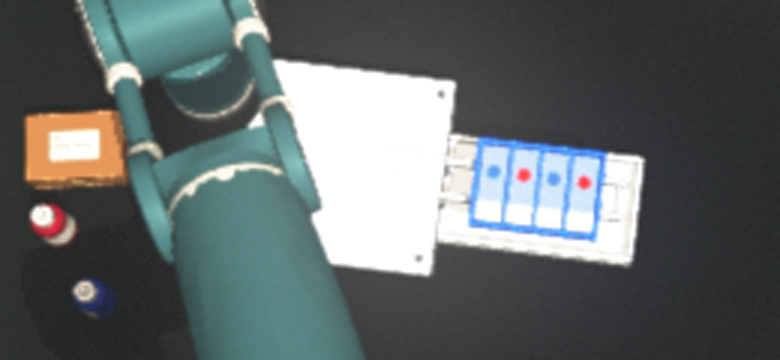

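The carrier lies square on the rails at crop (537,190), 1.5 mm off centre at y = -94.6 and clear of the shelf. The tray is home beneath it, the bystanders I can see are where they were, and the robot is clear. Handing in.

```bash
python3 -c "
from workcell import ticket
print(ticket.finish_job())"
```

```text
the job is handed in; nothing more can be done
None
```

I handed in the job at about 18.5 s of robot time. The tray is against the shelf foot and centred within about 1 mm. The carrier lies square on the rails at rack x -1.5, y -95 mm. The hand-in returned no verdict.

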